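# Feed a printed blade cluster through the gravity flap of a collection box

## Task

Put the freshly printed bronze blade cluster away in the covered collection box: with the fingertips, push it along the steel apron and through the hanging orange flap, far enough that the sloping roller track inside takes it and it rolls down to the rubber buffer. Only push it, gently, without pinching or lifting it. Then draw the fingers back so that the flap falls fully shut behind it, and leave the small gear, the vial and the red-capped jar where they stand.

Things in the scene. Friction and masses are not known exactly. Their poses are not given: they have to be found in the camera images.
- collection_box: Fixed box for as-built parts: open steel apron, then a white housing with clear top and windows. Origin on the bench, mid-width, under the flap's hinge. x = feed direction (apron to housing), z up. Apron flat, top at z 60 mm, x -235 to 0. Rails 9 mm high, inner faces y +-60 mm at its open end, narrowing evenly to +-38.5 at x -30, then parallel. Bench flanges reach y +-79, housing walls +-66.
- doorway (a point): Middle of the apron's inner end (x 0, z 60 mm of the box), under the flap's hinge. Rails here 77 mm apart. Lintel and jambs span x -14 to -2 mm; opening from z 60 up to 118 mm, housing top 127 mm (screw heads 133). Fingers pointing straight down can follow a part only up to the lintel's front face at x -14 mm.
- track_end (a point): Rubber buffer's face at the low end of the roller track (x 164 mm of the box, mid-width). Nine free rollers run from the apron's end (x 0) down an 11 degree slope to it. Once the cluster's middle is about 10 mm past the doorway point it tips onto the rollers and rolls to the buffer by itself in 1 to 3 s; its centre then lies near x 112 mm of the box, the flap free of it.
- cluster_centre (a point): Centre, half-way up, of the loose bronze blade cluster on the apron: base block 102 (x) by 62 (y) by 14 mm, rows of blades on it, 41 mm high in all, 0.35 to 0.65 kg. Starts flat, its x axis within 0.12 rad of the feed direction, its middle 130 to 172 mm before the hinge and within 6 mm of mid-width. Slides under 2 to 5 N; pushed from behind at mid-width it squares up between the rails.
- flap (a joint): Hinge of the orange flap (77 mm wide, 50 long, 40 g) hanging in the doorway from a pin at z 114 mm, its lower edge 4 mm above the apron. 0 = shut; grows to 1.45 rad as the lower edge swings into the housing; opens inwards only. The cluster's nose pushes it open with under 1 N; it rides on the cluster, then falls shut by its own weight.
- gear_print: Small printed bronze gear, 34 mm across, 10 mm high, lying on the bench beside the apron; to be left alone. Origin: centre of its underside.
- vial_2: Amber sample vial with a blue cap, 17 mm across, 44 mm high, standing beside the apron; to be left alone. Origin: centre of its underside.
- jar_used: Small jar with a red cap, 42 mm across, 55 mm high, standing behind the housing as seen from the robot; to be left alone. Origin: centre of its underside.
- hose_loop (a point): Lowest loop, 60 mm above the bench, of the coiled blue air hose that hangs straight down from above at the right of the bench, about 30 mm thick and fixed like a post up to 0.9 m high: keep the arm and the hand clear of it on the way to the work.
There are look-alikes about, which are no part of the job. What is shaped like the part that bears cluster_centre but turquoise is not meant.

How it is judged:
On the way:
1. the cluster, its nose in the doorway, has pushed the flap well open (over 0.5 rad) (value of joint flap above 0.5 rad and x of cluster_centre in the frame of collection_box above -0.05 m), for 0.1 s.
At the end, for the whole second after the job is handed in: the cluster lies at rest on the roller track inside the box, within 25 mm of the buffer, and the flap hangs shut (under 0.06 rad) (x of cluster_centre in the frame of collection_box between 0.09 and 0.13 m and y of cluster_centre in the frame of collection_box between -0.02 and 0.02 m and z of cluster_centre in the frame of collection_box between 0.045 and 0.085 m and value of joint flap below 0.06 rad and linear speed of blade_cluster below 0.02 m/s); the robot touches nothing.
It fails at once if the cluster is lifted (more than 12 mm) rather than pushed (height (world z) of cluster_centre above 0.0925 m).
It fails at once if the cluster is tipped up by more than 0.4 rad (angle between cluster_centre's own z axis and vertical above 0.4 rad).
It fails at once if the cluster is pinched or shoved hard (over 30 N from the fingers) (contact force between the fingers and blade_cluster above 30 N).
It fails at once if the gear, the vial or the jar is moved by more than 15 mm (distance of any of gear_print, vial_2, jar_used from where it was at the start of the episode above 0.015 m).
It also fails if it takes over 38 s, if anything falls off the work surface, if the arm or the gripper's body presses on something with over 40 N, if the wrist force passes 120 N, or if a joint passes its speed limit or range.

## Robot

A 7-joint arm with a two-finger parallel gripper is mounted at the origin on a cart in front of the work surface, level with it; the furniture and walls round the work are solid. World frame = base frame: x ahead of the robot, y to its left, z up, the work surface at z = 0. Lengths are in m, angles in rad, forces in N, time in s.
With the tool pointing down it reaches from about 0.425 to 0.925 m from the base axis. Payload 6.8 kg.
Tool frame: the origin (TCP) lies at the very end of the fingers, on their centre line; the grasp point (between the pads) lies 19 mm behind it; z points along the fingers, y is the line along which they close (so a half turn about z gives the same grasp; the last joint's range is limited). The gripper opens to 85 mm and grips with 20 to 120 N. Pads are 22 mm wide; open, the fingers measure 114 mm over their backs; the gripper's body (76 mm by 85 mm) begins 54 mm behind the grasp point. The pads swing forward as they close: fully open they stand 13 mm farther back than shut.
Start: joints at [-1.357, 0.477, 0.022, 1.555, -0.011, 1.109, -0.083], TCP at [0.213, 0.64, 0.231] pointing down, gripper open.
Joint ranges: [-2.96, 2.96], [-0.34, 2.1], [-1.41, 1.46], [0.24, 2.44], [-1.37, 4.51], [0.17, 1.92], [-2.96, 2.96]. Speed limits (rad/s): [2.39, 2.39, 3.14, 3.14, 3.14, 3.14, 3.14].

## Interface

Orientations are given as a unit quaternion [w, x, y, z].
In Python, from station import bot gives the robot as it stands.
- The arm moves only by the tool jog_arm, never from a script. Its argument "motion" is a list of rows, each a list of 7 numbers: the turn, a rotation vector about the tool's x, y, z in rad, then the shift along the tool's x, y, z in mm, then the finger opening in mm, from 0 to 85.4. A call has 1 to 10 rows; each row is the pose to reach, as a shift and turn from the pose commanded when the call began, along the tool's axes at that moment; what a row does not reach only later rows make up. A row lasts 1/8 s, in which the tool goes at most 62.5 mm and 10.7 degrees, less where a joint would pass 70% of its speed; a pose out of reach is approached as far as the arm can. A call with a gripper value outside its range is refused whole. The fingers move at their own pace and stop on an object; "grip_force" is the grip in N (left out, the last holds). Time passes only in rows, so rows that repeat a pose let the fingers close. It gives the time, the measured TCP pose, the force, the opening and the grip force at its end, in the units of the state.
- bot.get_obs(): the state, without advancing time (a new reading comes with each control period).
- bot.read_camera(name): name is "scene" or "top" or "wrist"; returns a dict with "pixels" (420x560x3 uint8, red, green, blue), "camera_matrix" (3x3 intrinsics, pixels), "distortion" ([k1, k2, p1, p2, k3] as OpenCV has them; the pictures are not rectified), "T" (4x4, takes a point from camera to world coordinates); the wrist camera has in their place "tool_from_camera" (4x4, takes a point from camera to tool coordinates, whose origin is the TCP and whose axes are the flange's). Camera axes: x right, y down, z forward; pixel columns grow to the right and rows downward; lengths in m; the calibration is good to about 2 mm. A picture is of the moment at which its call begins: read the wrist's pose just before it. There is no depth.
- bot.hand_in(): hands the job in; it is judged then, once.
Trained networks look in a picture, given as the dict that the camera call returned (one of the last four; its "shot" number tells which), for a name from the list of things; names that differ only in an ending like _2 or _b are one class to them, and where a whole thing is asked for, a point or a joint stands for the part that bears it (a point fixed in the world has none). Each returns a list of dicts, best first, with "score" (0 to 1); they miss things now and then, are a little off and sometimes report something else, mostly with a low value. They report only what shows in the picture. A call takes as long as a camera call. They do not tell look-alikes from the thing itself.
- bot.spot_in(thing, picture): "xy" ([column, row] in pixels, amid what is visible of it).
- bot.tip_of(thing, picture): "xy" ([column, row] in pixels: a listed point, or the origin of a listed thing).
The state is a dict: "t": time; "q": joint angles; "joint_vel": joint speeds; "joint_torque": joint torques, N m; "eef_pos": TCP position; "tool_rot": TCP orientation; "contact_force": force on the tool from outside, world axes, zero at the start; "torque": the same for the moment, N m; "gripper_width": opening from 0.0 (shut) to 1.0 (fully open); "grasp_force": force on a finger pad.
Only numpy, scipy, OpenCV 4.12 (cv2) and the standard library are available. Lean on these libraries where they do the work, as an engineer would, in place of code of your own. Each camera call takes 0.05 s, during which the arm holds its last target. There are 200 camera calls.

## Working session

There is one attempt and no reset: what is moved stays moved. The work goes in short steps, Python scripts to look and compute and a tool call to move; the robot and the scene stay as the last step left them, time stands still between calls to the robot, and variables do not carry over. Pictures are saved under pics/ and viewed, at most 10 in all, crops included, and the job is handed in when it is done.

Besides the shell and the picture viewer there is one more tool, called after "Call:" as name([rows], argument=value, ...), one row to a line, values as JSON. jog_arm: Moves the arm, as the interface text tells. Its arguments: {"type":"object","properties":{"motion":{"type":"array"},"grip_force":{"type":"number"}},"required":["motion"]}

```bash
mkdir -p pics; cat > h.py <<'E'
import numpy as np, cv2
from station import bot
def ray(p,uv,T=None):
    T=np.array(p["T"]) if T is None else T
    n=cv2.undistortPoints(np.array([[uv]],float),np.array(p["camera_matrix"]),np.array(p["distortion"]))[0,0]
    return T[:3,3],T[:3,:3]@np.array([n[0],n[1],1])
def atz(p,uv,z,T=None):
    o,d=ray(p,uv,T); return o+d*(z-o[2])/d[2]
def save(p,n): cv2.imwrite(n,cv2.cvtColor(p["pixels"],cv2.COLOR_RGB2BGR))
E
python3 - <<'E'
from h import *
np.set_printoptions(precision=4,suppress=True)
o=bot.get_obs();print(o["t"],o["eef_pos"],o["tool_rot"],o["gripper_width"])
H=dict(doorway=.06,track_end=.035,cluster_centre=.0805,collection_box=0,gear_print=0,vial_2=0,jar_used=0,hose_loop=.06)
for c in("scene","top"):
    p=bot.read_camera(c);save(p,f"pics/{c}0.png");print(c,p["T"][:3,3] if hasattr(p["T"],'shape') else p["T"])
    for k,z in H.items():
        for r in bot.tip_of(k,p)[:3]: print(k,round(r["score"],2),np.round(r["xy"],1),atz(p,r["xy"],z))
E
```

```text
0.0 [0.2133 0.6398 0.2303] [-0.0001  0.1602  0.9871 -0.0009] 1.0012320630843696
scene [-0.0478 -0.6484  0.5204]
track_end 0.59 [344.4 252. ] [ 0.6685 -0.2177  0.035 ]
cluster_centre 0.97 [244.1 209.2] [0.6124 0.0461 0.0805]
cluster_centre 0.97 [189.9 212.1] [0.512  0.1338 0.0805]
collection_box 0.55 [282.7 254.1] [ 0.6139 -0.0805  0.    ]
gear_print 0.5 [228.9 272.6] [ 0.4742 -0.043   0.    ]
vial_2 0.63 [214.1 255.1] [0.5019 0.0392 0.    ]
hose_loop 0.62 [384.2 262.1] [ 0.6514 -0.3245  0.06  ]
top [ 0.5456 -0.0392  1.0941]
doorway 0.66 [305.9 223.4] [ 0.6101 -0.0853  0.06  ]
cluster_centre 0.98 [242.2 222.1] [0.609  0.0444 0.0805]
cluster_centre 0.64 [149.6 232.7] [0.5837 0.2314 0.0805]
collection_box 0.84 [302.3 220.8] [ 0.6194 -0.08    0.    ]
gear_print 0.45 [279.  276.9] [ 0.4969 -0.0317  0.    ]
vial_2 0.49 [248.6 274. ] [0.5018 0.0342 0.    ]
```

View pics/top0.png

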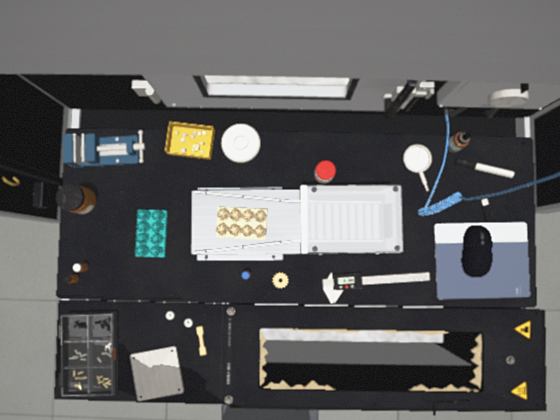

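View pics/scene0.png

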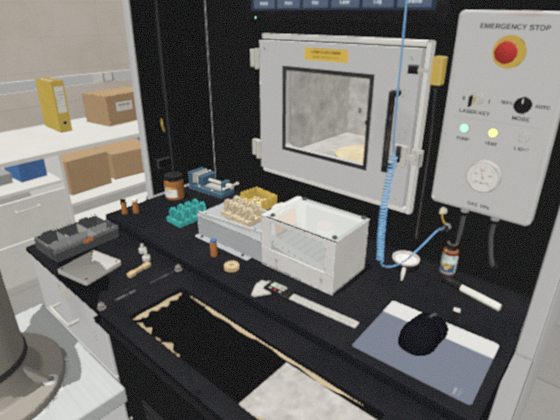

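The top view shows the bronze cluster on the apron at (242,222), the doorway at about (303,222) and the turquoise look-alike at (150,232). The feed direction is image right, world −y. The hose is at (440,205), far from my path. Next I'll measure the box and cluster yaw.

```bash
python3 - <<'E'
from h import *
np.set_printoptions(precision=4,suppress=True)
p=bot.read_camera("top");im=p["pixels"]
c=cv2.resize(im[175:270,180:415],None,fx=3.4,fy=3.4,interpolation=cv2.INTER_CUBIC)
cv2.imwrite("pics/crop1.png",c[...,::-1])
hsv=cv2.cvtColor(im,cv2.COLOR_RGB2HSV)
m=((hsv[...,1]>60)&(hsv[...,0]>8)&(hsv[...,0]<32)).astype(np.uint8); m[:,:205]=0;m[:,280:]=0;m[:195]=0;m[245:]=0
P=np.argwhere(m)[:,::-1].astype(np.float32); r=cv2.minAreaRect(P);print(r,len(P))
W=np.array([atz(p,a,.085)[:2] for a in P],np.float32);print(cv2.minAreaRect(W))
E
```

```text
((241.26834106445312, 222.29071044921875), (48.121524810791016, 28.137502670288086), 2.2906100749969482) 882
((0.608335018157959, 0.04579124599695206), (0.09681791812181473, 0.05667048320174217), 88.82093811035156)
```

View pics/crop1.png

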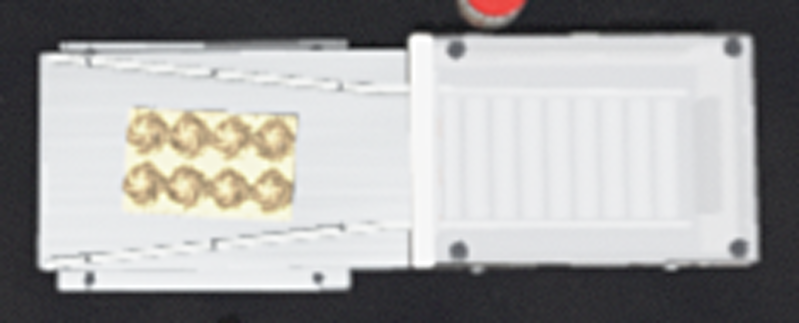

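The crop shows the apron from (40,53) to (40,268), the lintel front at column 410 and the housing screws at (456,49), (733,47), (459,250) and (739,247). The cluster is slightly yawed on the apron.

```bash
python3 - <<'E'
from h import *
np.set_printoptions(precision=4,suppress=True)
p=bot.read_camera("top")
f=lambda u,v,z: print((u,v),atz(p,(180+(u+.5)/3.4-.5,175+(v+.5)/3.4-.5),z))
for a in[(40,53),(40,268),(408,90),(408,52),(408,268)]:f(*a,.06)
f(340,85,.069);f(340,228,.069)
for a in[(456,49),(733,47),(459,250),(739,247)]:f(*a,.131)
for a in[(411,36),(411,268)]:f(*a,.127)
for a in[(128,107),(297,115),(121,211),(292,219)]:f(*a,.074)
o=bot.get_obs();from scipy.spatial.transform import Rotation as R
q=o["tool_rot"];Rt=R.from_quat([q[1],q[2],q[3],q[0]])
print(Rt.as_matrix());print(o["eef_pos"])
E
```

```text
(40, 53) [0.6744 0.1533 0.06  ]
(40, 268) [0.5436 0.1487 0.06  ]
(408, 90) [ 0.656  -0.0716  0.06  ]
(408, 52) [ 0.6793 -0.0712  0.06  ]
(408, 268) [ 0.5481 -0.0734  0.06  ]
(340, 85) [ 0.6573 -0.0303  0.069 ]
(340, 228) [ 0.5712 -0.032   0.069 ]
(456, 49) [ 0.6724 -0.0963  0.131 ]
(733, 47) [ 0.6767 -0.2541  0.131 ]
(459, 250) [ 0.5586 -0.0996  0.131 ]
(739, 247) [ 0.5632 -0.2575  0.131 ]
(411, 36) [ 0.6799 -0.0707  0.127 ]
(411, 268) [ 0.548  -0.0729  0.127 ]
(128, 107) [0.641  0.0966 0.074 ]
(297, 115) [ 0.6382 -0.0049  0.074 ]
(121, 211) [0.5786 0.0989 0.074 ]
(292, 219) [ 0.5759 -0.0033  0.074 ]
[[-0.9487  0.3163  0.    ]
 [ 0.3163  0.9487  0.0001]
 [ 0.      0.0001 -1.    ]]
[0.2135 0.6404 0.2314]
```

Call:
jog_arm([
  [0, 0, 0.05, -21, -14, 0, 0],
  [0, 0, 0.15, -64, -42, 0, 0],
  [0, 0, 0.26, -112, -74, 0, 0],
  [0, 0, 0.37, -160, -106, 0, 0],
  [0, 0, 0.48, -209, -138, 0, 0],
  [0, 0, 0.59, -257, -170, 0, 0],
  [0, 0, 0.7, -305, -202, 0, 0],
  [0, 0, 0.81, -353, -234, 0, 0],
  [0, 0, 0.92, -401, -265, 0, 0],
  [0, 0, 1.0, -435, -288, 0, 0],
], grip_force=20)

```text
t: 2.25
eef_pos: [0.5366, 0.225, 0.2317]
tool_rot: [0.0, 0.617, 0.787, 0.0]
contact_force: [0.5, 1.8, -0.1]
gripper_width: -0.001
grasp_force: 0.0
```

Call:
jog_arm([
  [0, 0, 0.06, -27, 13, 0, 0],
  [0, 0, 0.12, -60, 28, 0, 0],
  [0, 0, 0.18, -90, 42, 0, 0],
  [0, 0, 0.217, -105, 49, 10, 0],
  [0, 0, 0.217, -105, 49, 40, 0],
  [0, 0, 0.217, -105, 49, 80, 0],
  [0, 0, 0.217, -105, 49, 110, 0],
  [0, 0, 0.217, -105, 49, 120, 0],
  [0, 0, 0.217, -105, 49, 120, 0],
])

```text
t: 3.38
eef_pos: [0.608, 0.1398, 0.111]
tool_rot: [-0.0, 0.696, 0.718, -0.0]
contact_force: [-0.5, 0.3, 0.5]
gripper_width: -0.001
grasp_force: 0.0
```

```bash
python3 - <<'E'
from h import *
np.set_printoptions(precision=4,suppress=True)
o=bot.get_obs();print(o["t"],o["eef_pos"],o["tool_rot"],o["q"],o["contact_force"])
p=bot.read_camera("scene");c=p["pixels"][120:290,140:400]
cv2.imwrite("pics/s1.png",cv2.resize(c,None,fx=3,fy=3,interpolation=cv2.INTER_CUBIC)[...,::-1])
E
```

```text
3.375 [0.608  0.1398 0.111 ] [-0.0003  0.6958  0.7182 -0.0004] [-0.6236  0.5555  0.4074  1.8056 -0.2846  0.8395 -0.0474] [-0.4714  0.2775  0.5028]
```

View pics/s1.png

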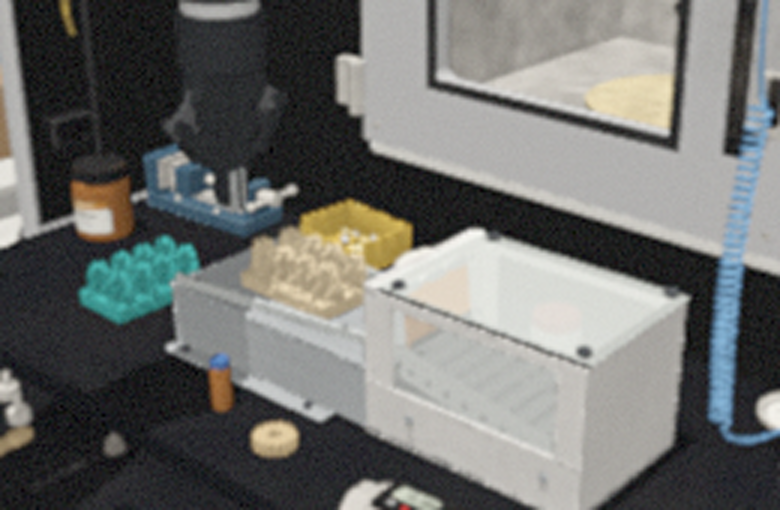

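The fingers at (235,190) stand behind the cluster and clear of it. I'll lower them and make contact gently.

Call:
jog_arm([
  [0, 0, 0, 0, 0, 15, 0],
  [0, 0, 0, 0, 0, 32, 0],
  [0, 0, 0, 0, 0, 41, 0],
  [0, 0, 0, 0, 0, 44, 0],
  [0, 0, 0, -10, 0, 44, 0],
  [0, 0, 0, -20, 0, 44, 0],
  [0, 0, 0, -26, 0, 44, 0],
  [0, 0, 0, -30, 0, 44, 0],
  [0, 0, 0, -34, 0, 44, 0],
  [0, 0, 0, -38, 0, 44, 0],
])

```text
t: 4.68
eef_pos: [0.6099, 0.1032, 0.0676]
tool_rot: [-0.0, 0.695, 0.719, 0.001]
contact_force: [-0.0, 5.2, 1.8]
gripper_width: -0.002
grasp_force: 2.2
```

Contact is made at about 5 N, so I'll push on.

Call:
jog_arm([
  [0, 0, 0, -5, 0, 0, 0],
  [0, 0, 0, -10, 0, 0, 0],
  [0, 0, 0, -15, 0, 0, 0],
  [0, 0, 0, -20, 0, 0, 0],
  [0, 0, 0, -25, 0, 0, 0],
  [0, 0, 0, -30, 0, 0, 0],
  [0, 0, 0, -35, 0, 0, 0],
  [0, 0, 0, -40, 0, 0, 0],
  [0, 0, 0, -45, 0, 0, 0],
  [0, 0, 0, -50, 0, 0, 0],
])

```text
t: 5.92
eef_pos: [0.6112, 0.0518, 0.0674]
tool_rot: [-0.0, 0.696, 0.718, 0.0]
contact_force: [-1.0, 5.8, 3.9]
gripper_width: -0.001
grasp_force: 2.6
```

```bash
python3 - <<'E'
from h import *
np.set_printoptions(precision=4,suppress=True)
o=bot.get_obs();print(o["t"],o["eef_pos"],o["tool_rot"],o["contact_force"])
a=bot.read_camera("top")["pixels"][170:265,180:415];b=bot.read_camera("scene")["pixels"][150:290,165:400]
g=lambda c,f:cv2.resize(c,(780,int(c.shape[0]*780/c.shape[1])))
cv2.imwrite("pics/s2.png",np.vstack([g(a,3),g(b,3)])[:,:,::-1][:600] if 0 else cv2.resize(np.vstack([g(a,3),g(b,3)]),None,fx=.75,fy=.75)[...,::-1])
E
```

```text
5.925 [0.6112 0.0518 0.0674] [-0.0001  0.6957  0.7183  0.0001] [-1.0415  5.7815  3.9315]
```

View pics/s2.png

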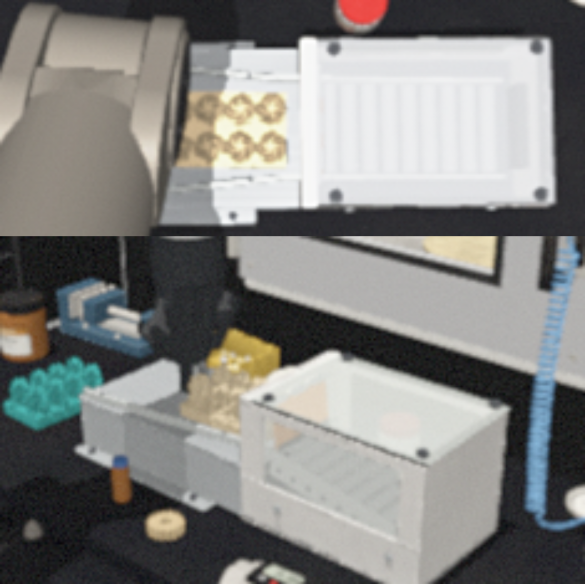

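The cluster is square and centred between the rails, with its nose at (287,130) just short of the lintel. I'll continue.

Call:
jog_arm([
  [0, 0, 0, -5, 0, 0, 0],
  [0, 0, 0, -10, 0, 0, 0],
  [0, 0, 0, -15, 0, 0, 0],
  [0, 0, 0, -20, 0, 0, 0],
  [0, 0, 0, -25, 0, 0, 0],
  [0, 0, 0, -30, 0, 0, 0],
  [0, 0, 0, -35, 0, 0, 0],
  [0, 0, 0, -40, 0, 0, 0],
  [0, 0, 0, -45, 0, 0, 0],
  [0, 0, 0, -50, 0, 0, 0],
])

```text
t: 7.28
eef_pos: [0.6127, 0.0016, 0.0672]
tool_rot: [-0.0, 0.696, 0.718, -0.0]
contact_force: [-0.0, 4.9, 0.5]
gripper_width: -0.0
grasp_force: 2.2
```

Call:
jog_arm([
  [0, 0, 0, -5, 0, 0, 0],
  [0, 0, 0, -10, 0, 0, 0],
  [0, 0, 0, -15, 0, 0, 0],
  [0, 0, 0, -20, 0, 0, 0],
  [0, 0, 0, -25, 0, 0, 0],
  [0, 0, 0, -30, 0, 0, 0],
  [0, 0, 0, -35, 0, 0, 0],
  [0, 0, 0, -40, 0, 0, 0],
  [0, 0, 0, -44, 0, 0, 0],
  [0, 0, 0, -46, 0, 0, 0],
])

```text
t: 8.52
eef_pos: [0.6142, -0.0449, 0.0672]
tool_rot: [0.0, 0.696, 0.718, -0.0]
contact_force: [-0.2, 0.5, -0.3]
gripper_width: -0.003
grasp_force: 0.0
```

```bash
python3 - <<'E'
from h import *
np.set_printoptions(precision=4,suppress=True)
o=bot.get_obs();print(o["t"],o["eef_pos"],o["tool_rot"],o["contact_force"])
a=bot.read_camera("top")["pixels"][170:265,180:415];b=bot.read_camera("scene")["pixels"][150:290,165:400]
g=lambda c,f:cv2.resize(c,(780,int(c.shape[0]*780/c.shape[1])))
cv2.imwrite("pics/s3.png",cv2.resize(np.vstack([g(a,3),g(b,3)]),None,fx=.75,fy=.75)[...,::-1])
E
```

```text
8.525 [ 0.6142 -0.0449  0.0672] [ 0.0001  0.696   0.7181 -0.0002] [-0.199   0.5053 -0.3425]
```

View pics/s3.png

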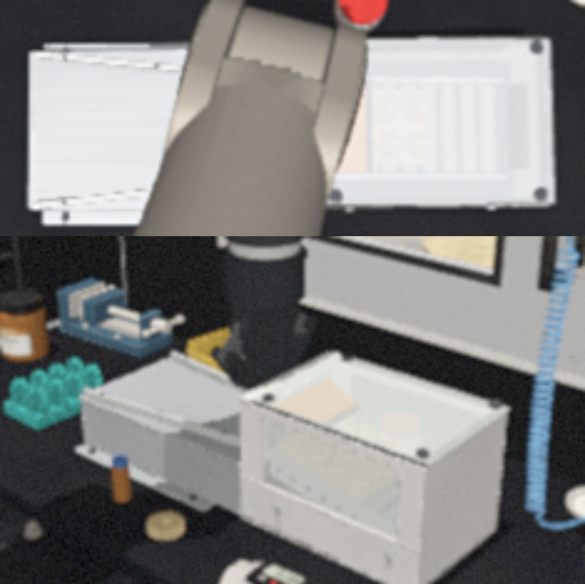

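The cluster is through the doorway with the flap riding open on it, and the fingers no longer touch it. I'll draw back and let it roll.

Call:
jog_arm([
  [0, 0, 0, 15, 0, 0, 0],
  [0, 0, 0, 40, 0, 0, 0],
  [0, 0, 0, 70, 0, 0, 0],
  [0, 0, 0, 105, 0, -10, 0],
  [0, 0, 0, 140, 0, -40, 0],
  [0, 0, 0, 165, 0, -80, 0],
  [0, 0, 0, 180, 0, -110, 0],
  [0, 0, 0, 190, 0, -120, 0],
  [0, 0, 0, 190, 0, -120, 0],
  [0, 0, 0, 190, 0, -120, 0],
])

```text
t: 9.88
eef_pos: [0.6073, 0.145, 0.1858]
tool_rot: [-0.0, 0.696, 0.718, -0.001]
contact_force: [0.1, -0.0, -0.1]
gripper_width: 0.003
grasp_force: 0.0
```

Call:
jog_arm([
  [0, 0, 0, 0, 0, 0, 0],
  [0, 0, 0, 0, 0, 0, 0],
  [0, 0, 0, 0, 0, 0, 0],
  [0, 0, 0, 0, 0, 0, 0],
  [0, 0, 0, 0, 0, 0, 0],
  [0, 0, 0, 0, 0, 0, 0],
  [0, 0, 0, 0, 0, 0, 0],
  [0, 0, 0, 0, 0, 0, 0],
  [0, 0, 0, 0, 0, 0, 0],
  [0, 0, 0, 0, 0, 0, 0],
])

```text
t: 11.12
eef_pos: [0.6082, 0.1459, 0.1873]
tool_rot: [-0.0, 0.696, 0.718, 0.0]
contact_force: [0.2, -0.3, -0.9]
gripper_width: 0.001
grasp_force: 0.0
```

```bash
python3 - <<'E'
from h import *
np.set_printoptions(precision=4,suppress=True)
o=bot.get_obs();print(o["t"],o["eef_pos"],o["contact_force"],o["joint_vel"])
p=bot.read_camera("top");q=bot.read_camera("scene")
for r in bot.tip_of("cluster_centre",p)[:3]:print(r,atz(p,r["xy"],.065))
for r in bot.tip_of("cluster_centre",q)[:3]:print(r,atz(q,r["xy"],.065))
a=p["pixels"][170:265,180:415];b=q["pixels"][150:290,165:400]
g=lambda c,f:cv2.resize(c,(780,int(c.shape[0]*780/c.shape[1])))
cv2.imwrite("pics/s4.png",cv2.resize(np.vstack([g(a,3),g(b,3)]),None,fx=.75,fy=.75)[...,::-1])
E
```

```text
11.125 [0.6082 0.1459 0.1873] [ 0.2225 -0.2682 -0.866 ] [-0.0005 -0.0001  0.0007  0.0016 -0.0001  0.0012 -0.001 ]
{'xy': [186.9, 210.4], 'score': 0.87} [0.533  0.1754 0.065 ]
```

View pics/s4.png

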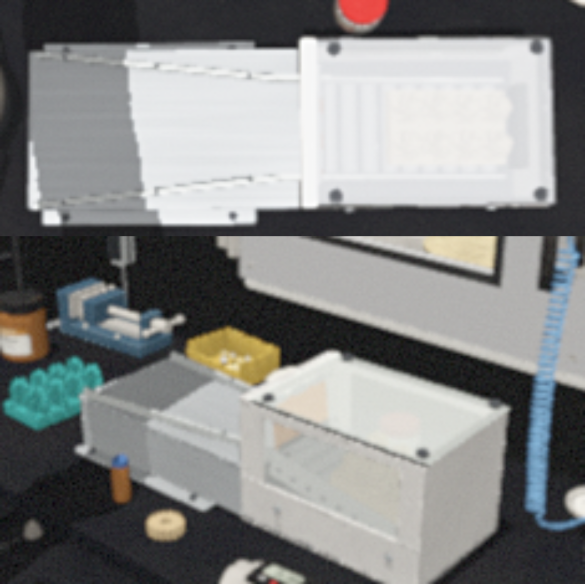

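The cluster lies at the buffer, columns 385–513 of the top view, with its centre about 112 mm past the doorway. The flap hangs shut as it did at the start.

```bash
python3 -c "
from station import bot
print(bot.hand_in())"
```

```text
the job is handed in; nothing more can be done
None
```

The job is handed in: I pushed the bronze cluster through the flap and it rolled down to the buffer; in the last pictures the flap hangs shut, the gear, vial and jar look undisturbed, and the fingers are clear (no verdict was returned).

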